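# Unstack the prep tubs onto their colour-coded trays

## Robot

A 6-joint arm with a two-finger parallel gripper is mounted at the origin on the work surface. World frame = base frame: x ahead of the robot, y to its left, z up, the work surface at z = 0. Lengths are in m, angles in rad, forces in N, time in s.
With the tool pointing down it reaches from about 0.425 to 1.125 m from the base axis. Payload 14.9 kg.
Tool frame: the origin (TCP) lies between the finger pads; the fingertips stand ahead of it and the grasp point (between the pads) lies 3 mm ahead of it (bot.tcp_to_tips is the z of the fingertips in the tool frame, in m); z points along the fingers, y is the line along which they close (so a half turn about z gives the same grasp; the last joint's range is limited). The gripper opens to 91 mm and grips with 3 to 60 N. Pads are 32 mm wide; open, the fingers measure 118 mm over their backs; the gripper's body (76 mm by 178 mm) begins 60 mm behind the grasp point.
Start: joints at [1.187, 0.379, 1.734, -0, 1.028, -0.033], TCP at [0.241, 0.657, 0.236] pointing down, gripper open.
Joint ranges: [-2.77, 2.77], [-0.74, 2.19], [0, 2.66], [-1.06, 4.2], [0.31, 2.87], [-3.08, 3.08]. Speed limits (rad/s): [1.89, 1.89, 2.39, 3.14, 3.14, 3.14].

## Interface

Orientations are given as a unit quaternion [x, y, z, w].
In Python, from plant import bot gives the robot as it stands.
- The arm moves only by the shell command python3 -m creep 'ROWS' [FORCE]. ROWS is JSON, a list of rows, each a list of 7 numbers: the opening, from 0 (shut) to 1 (fully open), then the shift along the world's x, y, z in mm, then the turn, a rotation vector about the world's x, y, z in degrees. In form: [[claw, tx, ty, tz, rx, ry, rz], ...]. A call has 1 to 20 rows; each row shifts and turns the commanded pose from where the row before left it; what a row does not reach is not made up. A row lasts 1/12 s, in which the tool goes at most 41.7 mm and 7.16 degrees, less where a joint would pass 70% of its speed; a pose out of reach is approached as far as the arm can. A call with a gripper value outside its range is refused whole. The fingers move at their own pace and stop on an object; FORCE is the grip in N (left out, the last holds). Time passes only in rows, so rows that do not move let the fingers close. It gives the time, the measured TCP pose, the force, the opening and the grip force at its end, in the units of the state.
- bot.get_obs(): the state, without advancing time (a new reading comes with each control period).
- bot.snapshot(name): name is "side" or "top"; returns the picture (400x640x3 uint8, red, green, blue); there is no depth.
- bot.camera_params(name): a dict with "camera_matrix" (3x3 intrinsics, pixels), "rvec" (rotation vector, rad) and "tvec" (3), from world to camera coordinates, as OpenCV has them. Camera axes: x right, y down, z forward; pixel columns grow to the right and rows downward; lengths in m; the calibration is good to about 2 mm. A picture is of the moment at which its call begins. camera_params takes no time and is no camera call.
- bot.sign_off(): hands the job in; it is judged then, once.
The state is a dict: "clock": time; "joints": joint angles; "qd": joint speeds; "effort": joint torques, N m; "ee_pos": TCP position; "orientation": TCP orientation; "ft_force": force on the tool from outside, world axes, zero at the start; "moment": the same for the moment, N m; "finger_gap": opening from 0.0 (shut) to 1.0 (fully open); "finger_force": force on a finger pad.
Only numpy, scipy, OpenCV 4.12 (cv2) and the standard library are available. Lean on these libraries where they do the work, as an engineer would, in place of code of your own. Each camera call takes 0.05 s, during which the arm holds its last target. There are 200 camera calls.

## Task

Take the stack of lidded food tubs apart from the top down, and set each tub flat inside the tray of its lid's colour: red first, then yellow, green and blue. Keep every tub level and set it down rather than drop it, and do not knock or shift the squeeze bottle or the shaker that stand among the trays.

Things in the scene. Friction and masses are not known exactly. Their poses are not given: they have to be found in the camera images.
- red_tub: White clip-lid food tub with a red lid, a closed plain block 52 mm wide (its x axis), 66 mm long (its y axis; a red clip adds 3 mm at each end) and 40 mm high, 160 g give or take a third. Starts at the top of the stack. Origin: centre of the underside; z up. Can be gripped from above across its width.
- yellow_tub: White clip-lid food tub with a yellow lid, a closed plain block 56 mm wide (its x axis), 94 mm long (its y axis; a yellow clip adds 3 mm at each end) and 40 mm high, 240 g give or take a third. Starts second from the top. Origin: centre of the underside; z up. Can be gripped from above across its width.
- green_tub: White clip-lid food tub with a green lid, a closed plain block 60 mm wide (its x axis), 122 mm long (its y axis; a green clip adds 3 mm at each end) and 40 mm high, 320 g give or take a third. Starts third from the top. Origin: centre of the underside; z up. Can be gripped from above across its width.
- blue_tub: White clip-lid food tub with a blue lid, a closed plain block 64 mm wide (its x axis), 150 mm long (its y axis; a blue clip adds 3 mm at each end) and 40 mm high, 420 g give or take a third. Starts at the bottom of the stack, on the table. Origin: centre of the underside; z up. Can be gripped from above across its width.
- red_tray: Shallow red tray fixed to the table, 78 mm (its x axis) by 92 mm (its y axis) outside and 9 mm high: floor 4 mm thick, rim 4 mm thick standing 5 mm above the floor, leaving about 9 mm round the red tub laid the same way. Empty at the start. Origin: centre of the underside; z up.
- yellow_tray: Shallow yellow tray fixed to the table, 82 mm (its x axis) by 120 mm (its y axis) outside and 9 mm high: floor 4 mm thick, rim 4 mm thick standing 5 mm above the floor, leaving about 9 mm round the yellow tub laid the same way. Empty at the start. Origin: centre of the underside; z up.
- green_tray: Shallow green tray fixed to the table, 86 mm (its x axis) by 148 mm (its y axis) outside and 9 mm high: floor 4 mm thick, rim 4 mm thick standing 5 mm above the floor, leaving about 9 mm round the green tub laid the same way. Empty at the start. Origin: centre of the underside; z up.
- blue_tray: Shallow blue tray fixed to the table, 90 mm (its x axis) by 176 mm (its y axis) outside and 9 mm high: floor 4 mm thick, rim 4 mm thick standing 5 mm above the floor, leaving about 9 mm round the blue tub laid the same way. Empty at the start. Origin: centre of the underside; z up.
- oil_bottle: Loose yellow squeeze bottle with a red nozzle, 54 mm across, 172 mm tall, standing among the trays. Origin: centre of the underside; z up.
- shaker: Loose glass shaker with a metal cap, 42 mm across, 74 mm tall, standing among the trays. A small white ramekin (52 mm across, 36 mm high) stands elsewhere among the trays. Origin: centre of the underside; z up.
Things that resemble listed ones, but are neither listed nor needed, are in the scene too. Leave any pink or purple look-alike of the yellow_tub alone.

How it is judged:
By the outcome, as a careful person would: the job done as asked, in the order asked, and still so for the second after the job is handed in, with the robot touching nothing.
It also fails if it takes over 141 s, if anything falls off the work surface, if the arm or the gripper's body presses on something with over 40 N, if the wrist force passes 120 N, or if a joint passes its speed limit or range.

## Working session

There is one attempt and no reset: what is moved stays moved. The work goes in short steps, Python scripts to look and compute and a shell command to move; the robot and the scene stay as the last step left them, time stands still between calls to the robot, and variables do not carry over. Pictures are saved under pics/ and viewed, at most 14 in all, crops included, and the job is handed in when it is done.

```bash
ls; mkdir -p pics; python3 - <<'E'
from plant import bot
import cv2,numpy as np
for n in("side","top"):
    cv2.imwrite(f"pics/{n}0.png",cv2.cvtColor(bot.snapshot(n),cv2.COLOR_RGB2BGR))
    p=bot.camera_params(n);R=cv2.Rodrigues(np.array(p["rvec"]))[0];print(n,np.round(p["camera_matrix"],1).tolist(),(-R.T@np.array(p["tvec"]).ravel()).round(3),R.round(2).tolist())
o=bot.get_obs();print(o,bot.tcp_to_tips)
E
```

```text
pics
side [[452.9, 0.0, 316.3], [0.0, 452.9, 198.9], [0.0, 0.0, 1.0]] [-0.271 -0.794  0.739] [[0.76, -0.65, -0.01], [-0.32, -0.35, -0.88], [0.57, 0.67, -0.48]]
top [[426.6, 0.0, 317.5], [0.0, 426.6, 197.9], [0.0, 0.0, 1.0]] [0.358 0.088 1.194] [[0.03, -1.0, -0.01], [-0.99, -0.02, -0.11], [0.11, 0.01, -0.99]]
{'clock': 0.1, 'joints': array([ 1.18668097e+00,  3.79351288e-01,  1.73468902e+00, -9.20785541e-06,
        1.02851718e+00, -3.32926133e-02]), 'qd': array([ 0.00083687, -0.00010462, -0.00291407, -0.00080541,  0.00075027,
       -0.00083489]), 'effort': array([ 9.11117186e-04, -7.65041399e+01, -4.35295022e+01,  6.51699817e-02,
        3.98390007e-02, -8.48678269e-05]), 'ee_pos': array([0.24045213, 0.65706649, 0.23537374]), 'orientation': array([ 1.74510851e-01,  9.84655133e-01, -4.72767346e-04, -9.60966953e-05]), 'ft_force': array([0.13649923, 0.25463321, 0.50204338]), 'moment': array([ 0.02862567, -0.02582803, -0.01033685]), 'finger_force': 0.0, 'finger_gap': 0.9996247474327925} 0.022
```

View pics/side0.png

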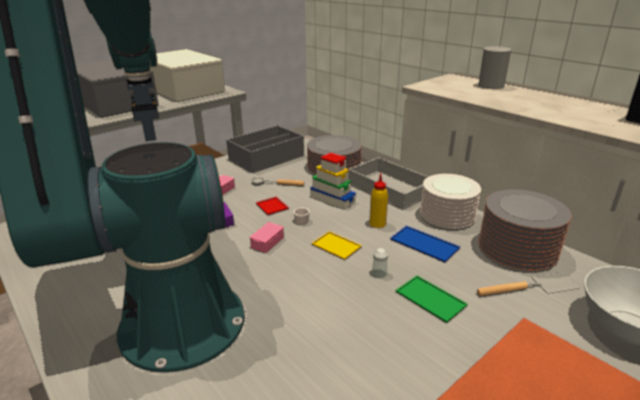

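View pics/top0.png

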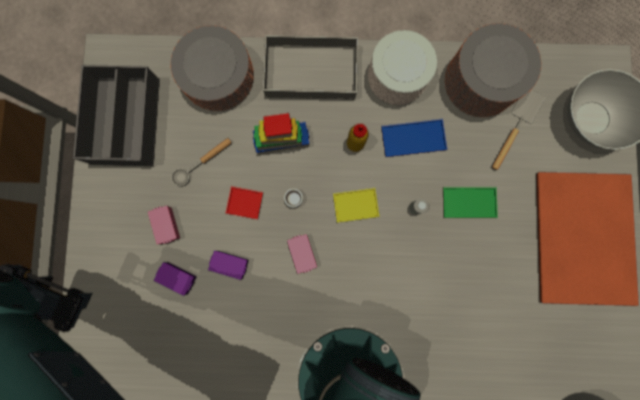

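The side view shows the stack at about (333,180). In the top view the stack is at (280,130), and the trays are red (245,203), yellow (356,205), green (470,203) and blue (414,138). The top view also has the bottle at (358,137), the shaker at (418,207) and the ramekin at (293,198).

```bash
cat > h.py <<'E'
from plant import bot
import cv2,numpy as np
HUE={'red':(174,6),'yellow':(20,34),'green':(45,80),'blue':(100,125)}
class Cam:
    def __init__(s,n,im=None):
        p=bot.camera_params(n);s.K=np.array(p["camera_matrix"]);s.rv=np.array(p["rvec"],float);s.t=np.array(p["tvec"],float).ravel()
        s.R=cv2.Rodrigues(s.rv)[0];s.c=-s.R.T@s.t
        s.im=bot.snapshot(n) if im is None else im
    def ray(s,uv):
        uv=np.atleast_2d(uv).astype(float);d=np.c_[uv,np.ones(len(uv))]@np.linalg.inv(s.K).T@s.R;return d/np.linalg.norm(d,axis=1)[:,None]
    def plane(s,uv,z):
        d=s.ray(uv);return s.c+d*((z-s.c[2])/d[:,2])[:,None]
    def proj(s,P): return cv2.projectPoints(np.atleast_2d(P).astype(float),s.rv,s.t,s.K,None)[0].reshape(-1,2)
    def blobs(s,col,smin=120,vmin=70,amin=25):
        h=cv2.cvtColor(s.im,cv2.COLOR_RGB2HSV);a,b=HUE[col];H=h[...,0]
        m=((H>=a)|(H<=b)) if a>b else (H>=a)&(H<=b)
        m=(m&(h[...,1]>smin)&(h[...,2]>vmin)).astype(np.uint8)
        n,l,st,ce=cv2.connectedComponentsWithStats(m)
        return [(ce[i],st[i,4],(l==i).astype(np.uint8)) for i in range(1,n) if st[i,4]>=amin]
def near(bl,uv): return min(bl,key=lambda b:np.hypot(*(b[0]-uv)))
def tri(c1,u1,c2,u2):
    a,b=c1.ray(u1)[0],c2.ray(u2)[0];s,t=np.linalg.lstsq(np.c_[a,-b],c2.c-c1.c,rcond=None)[0]
    p,q=c1.c+s*a,c2.c+t*b;return (p+q)/2,np.linalg.norm(p-q)
def rect(cam,mask,z):
    """min-area rectangle of a mask's pixels on plane z: centre, long-side, short-side, yaw of long side (deg, vs world x)"""
    c=max(cv2.findContours(mask,cv2.RETR_EXTERNAL,cv2.CHAIN_APPROX_NONE)[0],key=cv2.contourArea).reshape(-1,2)
    P=cam.plane(c,z)[:,:2]*1000
    r=cv2.minAreaRect(P.astype(np.float32));b=cv2.boxPoints(r);e=[b[1]-b[0],b[2]-b[1]];e.sort(key=lambda v:-np.hypot(*v))
    y=np.degrees(np.arctan2(e[0][1],e[0][0]));y=(y)%180
    return np.array(r[0]),np.hypot(*e[0]),np.hypot(*e[1]),y
E
python3 - <<'E'
from h import *
T,S=Cam("top"),Cam("side")
tr={'red':((245,203),(272,206)),'yellow':((356,205),(337,245)),'green':((470,203),(431,298)),'blue':((414,138),(425,243))}
for c,(a,b) in tr.items():
    A=near(T.blobs(c),a);B=near(S.blobs(c),b);p,e=tri(T,A[0],S,B[0])
    r=rect(T,A[2],.009);r2=rect(S,B[2],.009);print(c,'tray tri',(p*1e3).round(1),round(e*1e3,1),'top',r[0].round(1),np.round(r[1:],1),'side',r2[0].round(1),np.round(r2[1:],1))
for c in tr:
    for cam,uv in((T,(280,130)),(S,(333,180))):
        A=near(cam.blobs(c,100,50),uv);print(c,A[0].round(1),A[1])
A=near(T.blobs('red'),(278,125));r=rect(T,A[2],.16);print(r)
B=near(S.blobs('red'),(333,160));p,e=tri(T,A[0],S,B[0]);print('redtub',p,e)
for n,cam,(x,y,w,h) in(("t",T,(240,95,80,70)),("s",S,(290,135,80,80))):
    cv2.imwrite(f"pics/c{n}.png",cv2.cvtColor(cv2.resize(cam.im[y:y+h,x:x+w],None,fx=5,fy=5,interpolation=cv2.INTER_NEAREST),cv2.COLOR_RGB2BGR))
a=cv2.imread("pics/ct.png");b=cv2.imread("pics/cs.png");b=b[:350];cv2.imwrite("pics/c1.png",np.hstack([a,b]))
# obstacles: centre estimates
print('ramekin',T.plane([293,198],.036),'shaker',T.plane([420,206],.074),'bottle cap',T.plane([360,130],.172),'side bottle',S.plane([379,226],0), 'shaker',S.plane([380,275],0))
E
```

```text
red tray tri [469.7 307.3   3.7] 1.4 top [468.8 306.9] [92.6 77.8 81. ] side [466.5 299.7] [97.7 80.  80.8]
yellow tray tri [471.   -6.3   4. ] 1.8 top [469.8  -5.4] [119.5  81.6  99.1] side [467.5 -10. ] [124.   87.9  99.5]
green tray tri [ 487.5 -325.6    1.7] 2.9 top [ 486.  -321.9] [144.3  78.3  91.4] side [ 483.  -326.3] [146.8  86.   91. ]
blue tray tri [ 668.  -168.9    1.6] 3.1 top [ 664.8 -166.2] [172.8  85.6  98.1] side [ 661.1 -171.2] [172.8  88.9  98.2]
red [277.2 124.5] 560
red [333.8 157.9] 227
yellow [278.  133.6] 332
yellow [333.7 171.6] 190
green [298.6 133. ] 67
green [334.  182.7] 128
blue [304.3 134.2] 129
blue [339.6 195. ] 129
(array([651.01446533, 204.33055115]), np.float32(66.68544), np.float32(54.136826), np.float32(99.203186))
redtub [0.65403773 0.20469709 0.15354371] 0.002505123194700072
ramekin [[0.48193708 0.16811551 0.036     ]] shaker [[ 0.46502304 -0.16930566  0.074     ]] bottle cap [[ 6.38999422e-01 -1.30414295e-04  1.72000000e-01]] side bottle [[ 0.64314819 -0.01549546  0.        ]] shaker [[ 0.46534115 -0.18086211  0.        ]]
```

View pics/c1.png

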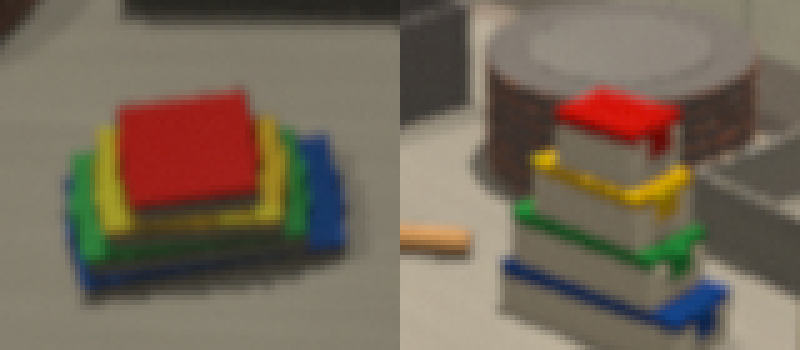

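The close-up shows the stack upright and in order. The red lid spans about (120–255, 95–205) of the crop and measures 67 x 54 mm with its long side at 99°. Tray sizes and heights agree with the text. I'm moving above the stack now.

```bash
python3 -m creep '[[1,10,-11,0,0,0,-3],[1,20,-22,0,0,0,-3],[1,20,-22,0,0,0,-3],[1,20,-22,0,0,0,-3],[1,22,-24,0,0,0,-3],[1,22,-24,0,0,0,-3],[1,22,-24,0,0,0,-3],[1,22,-24,0,0,0,-3],[1,22,-24,0,0,0,-3],[1,22,-24,0,0,0,-3],[1,22,-24,0,0,0,-3],[1,22,-24,0,0,0,-3],[1,22,-24,0,0,0,-3],[1,22,-24,0,0,0,-3],[1,22,-24,0,0,0,-3],[1,22,-24,0,0,0,-3],[1,22,-24,0,0,0,-3],[1,22,-24,0,0,0,-3],[1,22,-24,0,0,0,-3],[1,14,-14,0,0,0,-4]]' 15
```

```text
clock: 1.87
ee_pos: [0.6561, 0.204, 0.2358]
orientation: [0.651, 0.759, -0.0, 0.0]
ft_force: [-0.6, 0.1, 0.5]
finger_gap: 0.999
finger_force: 0.0
```

```bash
python3 -m creep '[[1,-4,0,-10,0,0,0],[1,0,0,-15,0,0,0],[1,0,0,-15,0,0,0],[1,0,0,-15,0,0,0],[1,0,0,-15,0,0,0],[1,0,0,-9,0,0,0],[1,0,0,-5,0,0,0],[1,0,0,0,0,0,0],[0.5,0,0,0,0,0,0],[0.5,0,0,0,0,0,0],[0.5,0,0,0,0,0,0],[0.5,0,0,0,0,0,0],[0.5,0,0,0,0,0,0],[0.5,0,0,0,0,0,0],[0.5,0,0,0,0,0,0],[0.5,0,0,0,0,0,0],[0.5,0,0,0,0,0,0],[0.5,0,0,0,0,0,0]]' 20
```

```text
clock: 3.37
ee_pos: [0.651, 0.2064, 0.1523]
orientation: [0.65, 0.76, 0.0, 0.0]
ft_force: [1.6, 0.1, 5.7]
finger_gap: 0.57
finger_force: 20.0
```

```bash
python3 -m creep '[[0.5,0,0,3,0,0,0],[0.5,0,0,6,0,0,0],[0.5,0,0,10,0,0,0],[0.5,0,0,15,0,0,0],[0.5,0,0,15,0,0,0],[0.5,-5,3,11,0,0,0],[0.5,-12,7,0,0,0,-1.5],[0.5,-16,9,0,0,0,-1.5],[0.5,-16,9,0,0,0,-1.5],[0.5,-16,9,0,0,0,-1.5],[0.5,-16,9,0,0,0,-1.5],[0.5,-16,9,0,0,0,-1.5],[0.5,-16,9,0,0,0,-1.5],[0.5,-16,9,0,0,0,-1.5],[0.5,-16,9,0,0,0,-1.5],[0.5,-16,9,0,0,0,-1.5],[0.5,-14,8,0,0,0,-1.5],[0.5,-7,4,0,0,0,-1.5],[0.5,0,0,0,0,0,0],[0.5,0,0,0,0,0,0]]'
python3 - <<'E'
from h import *
T,S=Cam("top"),Cam("side")
for n,cam in(("t",T),("s",S)): cv2.imwrite(f"pics/l1{n}.png",cv2.cvtColor(cam.im,cv2.COLOR_RGB2BGR))
a=cv2.resize(T.im[90:240,190:390],None,fx=2,fy=2);b=cv2.resize(S.im[110:260,220:420],None,fx=2,fy=2);cv2.imwrite("pics/l1.png",cv2.cvtColor(np.hstack([a,b]),cv2.COLOR_RGB2BGR))
E
```

```text
clock: 5.03
ee_pos: [0.4685, 0.3097, 0.2129]
orientation: [0.76, 0.649, 0.001, 0.0]
ft_force: [-0.3, -0.2, -1.3]
finger_gap: 0.572
finger_force: 20.0
```

View pics/l1.png

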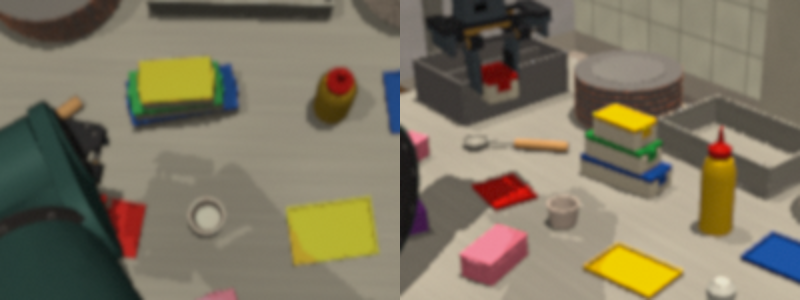

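The red tub is held level over its tray and the rest of the stack is intact. I'm lowering it now.

```bash
python3 -m creep '[[0.5,0,-1,-8,0,0,0],[0.5,0,0,-18,0,0,0],[0.5,0,0,-20,0,0,0],[0.5,0,0,-20,0,0,0],[0.5,0,0,-20,0,0,0],[0.5,0,0,-20,0,0,0],[0.5,0,0,-20,0,0,0],[0.5,0,0,-18,0,0,0],[0.5,0,0,-12,0,0,0],[0.5,0,0,-8,0,0,0],[0.5,0,0,-5,0,0,0],[0.5,0,0,-3,0,0,0],[0.5,0,0,-2,0,0,0],[0.5,0,0,-1,0,0,0],[0.5,0,0,-1,0,0,0],[0.5,0,0,0,0,0,0],[0.5,0,0,0,0,0,0]]'
```

```text
clock: 6.55
ee_pos: [0.4689, 0.3086, 0.0364]
orientation: [0.761, 0.649, 0.0, 0.0]
ft_force: [0.4, 0.5, -0.0]
finger_gap: 0.572
finger_force: 20.0
```

```bash
python3 - <<'E'
from h import *
T=Cam("top",cv2.imread("pics/l1t.png")[...,::-1].copy());S=Cam("side",cv2.imread("pics/l1s.png")[...,::-1].copy())
A=near(T.blobs('yellow'),(278,130));B=near(S.blobs('yellow'),(332,170));print(A[0],B[0]);print(rect(T,A[2],.12),tri(T,A[0],S,B[0]))
E
```

```text
[277.60096735 129.98911729] [332.82142857 168.95833333]
(array([648.48461914, 207.83837891]), np.float32(96.926605), np.float32(58.705444), np.float32(95.2507)) (array([0.65145203, 0.20714961, 0.11425013]), np.float64(0.003871028854377884))
```

```bash
python3 -m creep '[[0.5,0,0,-1,0,0,0],[0.5,0,0,0,0,0,0],[0.7,0,0,0,0,0,0],[0.7,0,0,0,0,0,0],[0.7,0,0,0,0,0,0],[1,0,0,0,0,0,0],[1,0,0,0,0,0,0],[1,0,0,0,0,0,0],[1,0,0,5,0,0,0],[1,0,0,15,0,0,0],[1,0,0,20,0,0,0],[1,0,0,25,0,0,0],[1,0,0,25,0,0,0],[1,0,0,25,0,0,0],[1,0,0,20,0,0,0],[1,0,0,15,0,0,0],[1,10,-6,0,0,0,1],[1,20,-11,0,0,0,2],[1,20,-11,0,0,0,2],[1,20,-11,0,0,0,2]]' && python3 -m creep '[[1,20,-11,0,0,0,2],[1,20,-11,0,0,0,2],[1,20,-11,0,0,0,2],[1,20,-11,0,0,0,1],[1,20,-11,0,0,0,0],[1,11,-7,0,0,0,0],[1,0,0,0,0,0,0],[1,0,0,0,0,0,0]]'
```

```text
clock: 8.22
ee_pos: [0.5393, 0.269, 0.1855]
orientation: [0.719, 0.695, 0.0, 0.0]
ft_force: [0.3, 0.4, -0.4]
finger_gap: 1.001
finger_force: 0.0
clock: 8.88
ee_pos: [0.6493, 0.2072, 0.1848]
orientation: [0.677, 0.736, -0.0, -0.0]
ft_force: [-1.3, -0.2, 0.4]
finger_gap: 1.002
finger_force: 0.0
```

```bash
python3 -m creep '[[1,0,0,-10,0,0,0],[1,0,0,-18,0,0,0],[1,0,0,-18,0,0,0],[1,0,0,-14,0,0,0],[1,0,0,-8,0,0,0],[1,0,0,-5,0,0,0],[1,0,0,0,0,0,0],[0.55,0,0,0,0,0,0],[0.55,0,0,0,0,0,0],[0.55,0,0,0,0,0,0],[0.55,0,0,0,0,0,0],[0.55,0,0,0,0,0,0],[0.55,0,0,0,0,0,0],[0.55,0,0,0,0,0,0],[0.55,0,0,0,0,0,0],[0.55,0,0,0,0,0,0],[0.55,0,0,3,0,0,0],[0.55,0,0,6,0,0,0],[0.55,0,0,10,0,0,0],[0.55,0,0,12,0,0,0]]' 28
python3 - <<'E'
from h import *
T,S=Cam("top"),Cam("side")
A=near(T.blobs('red'),(245,203));B=near(S.blobs('red'),(272,203));print(rect(T,A[2],.044),tri(T,A[0],S,B[0]),A[1],B[1])
a=cv2.resize(T.im[90:240,190:390],None,fx=2,fy=2);b=cv2.resize(S.im[110:260,220:420],None,fx=2,fy=2);cv2.imwrite("pics/l2.png",cv2.cvtColor(np.hstack([a,b]),cv2.COLOR_RGB2BGR))
E
```

```text
clock: 10.55
ee_pos: [0.649, 0.2073, 0.1432]
orientation: [0.676, 0.737, -0.001, -0.0]
ft_force: [0.1, -0.2, -2.0]
finger_gap: 0.61
finger_force: 28.0
(array([674.19830322, -11.18672562]), np.float32(33.967163), np.float32(33.0766), np.float32(0.9468599)) (array([0.49361205, 0.06705749, 0.15305731]), np.float64(0.31845752587252985)) 136 130
```

View pics/l2.png

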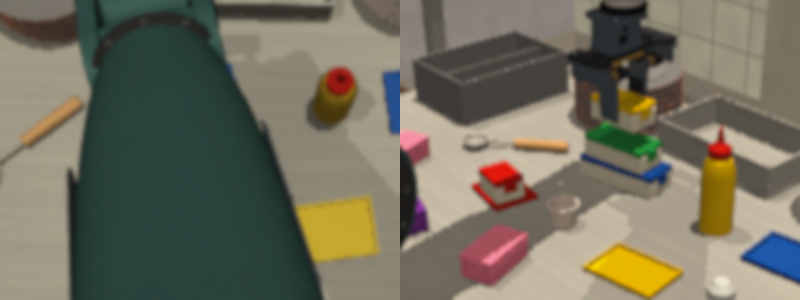

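Red sits inside its tray and yellow is cleanly lifted, with green and blue undisturbed. Next I'm carrying yellow, moving in x first to keep away from the bottle.

```bash
python3 -m creep '[[0.55,-4,-4,14,0,0,0],[0.55,-10,-8,14,0,0,0],[0.55,-17,-12,0,0,0,0.4],[0.55,-20,-14,0,0,0,0.4],[0.55,-20,-15,0,0,0,0.4],[0.55,-20,-16,0,0,0,0.4],[0.55,-20,-16,0,0,0,0.4],[0.55,-18,-16,0,0,0,0.4],[0.55,-16,-17,0,0,0,0.4],[0.55,-13,-18,0,0,0,0.4],[0.55,-10,-18,0,0,0,0.4],[0.55,-6,-18,0,0,0,0.4],[0.55,-4,-17,0,0,0,0.4],[0.55,-1,-14,0,0,0,0.4],[0.55,0,-8,0,0,0,0],[0.55,0,-2,0,0,0,0],[0.55,0,0,-8,0,0,0],[0.55,0,0,-15,0,0,0],[0.55,0,0,-20,0,0,0],[0.55,0,0,-20,0,0,0]]' && python3 -m creep '[[0.55,0,0,-20,0,0,0],[0.55,0,0,-14,0,0,0],[0.55,0,0,-8,0,0,0],[0.55,0,0,0,0,0,0],[0.55,0,0,0,0,0,0]]'
python3 - <<'E'
from h import *
T,S=Cam("top"),Cam("side")
cv2.imwrite("pics/l3s.png",cv2.cvtColor(S.im,cv2.COLOR_RGB2BGR));cv2.imwrite("pics/l3t.png",cv2.cvtColor(T.im,cv2.COLOR_RGB2BGR))
a=cv2.resize(T.im[90:240,190:390],None,fx=2,fy=2);b=cv2.resize(S.im[130:280,240:440],None,fx=2,fy=2);cv2.imwrite("pics/l3.png",cv2.cvtColor(np.hstack([a,b]),cv2.COLOR_RGB2BGR))
E
```

```text
clock: 12.32
ee_pos: [0.4709, -0.0049, 0.107]
orientation: [0.645, 0.764, 0.0, 0.0]
ft_force: [0.2, 0.1, -2.3]
finger_gap: 0.614
finger_force: 28.0
clock: 12.73
ee_pos: [0.4706, -0.0052, 0.0658]
orientation: [0.645, 0.764, -0.0, -0.0]
ft_force: [0.2, 0.3, -1.4]
finger_gap: 0.617
finger_force: 28.0
```

View pics/l3.png

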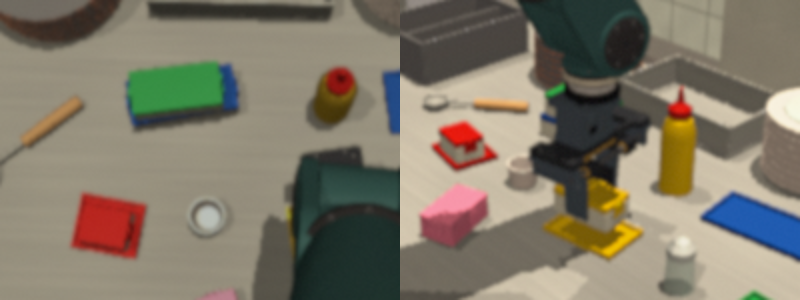

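Yellow is level just above its tray. I'm lowering it 30 mm, releasing it and measuring the green lid.

```bash
python3 -m creep '[[0.55,0,0,-8,0,0,0],[0.55,0,0,-10,0,0,0],[0.55,0,0,-5,0,0,0],[0.55,0,0,-3,0,0,0],[0.55,0,0,-2,0,0,0],[0.55,0,0,-1,0,0,0],[0.55,0,0,-1,0,0,0],[0.55,0,0,0,0,0,0],[0.55,0,0,0,0,0,0]]'
python3 - <<'E'
from h import *
T=Cam("top",cv2.imread("pics/l3t.png")[...,::-1].copy());S=Cam("side",cv2.imread("pics/l1s.png")[...,::-1].copy())
A=near(T.blobs('green'),(278,132));print(A[0],rect(T,A[2],.08))
A=near(T.blobs('red'),(243,202),);m=rect(T,A[2],.009);print(m)
E
```

```text
clock: 13.58
ee_pos: [0.4704, -0.0056, 0.0364]
orientation: [0.645, 0.764, -0.0, -0.0]
ft_force: [-5.0, -0.1, 11.4]
finger_gap: 0.612
finger_force: 28.0
[277.38238342 134.02072539] (array([648.29638672, 212.4765625 ]), np.float32(126.23288), np.float32(57.274277), np.float32(98.343414))
(array([468.75460815, 306.91845703]), np.float32(92.60988), np.float32(77.75576), np.float32(81.00203))
```

```bash
python3 -m creep '[[0.75,0,0,0,0,0,0],[0.75,0,0,0,0,0,0],[0.75,0,0,0,0,0,0],[1,0,0,0,0,0,0],[1,0,0,0,0,0,0],[1,0,0,0,0,0,0],[1,0,0,5,0,0,0],[1,0,0,15,0,0,0],[1,0,0,20,0,0,0],[1,0,0,25,0,0,0],[1,0,0,25,0,0,0],[1,0,0,25,0,0,0],[1,0,0,10,0,0,0],[1,3,12,0,0,0,0],[1,6,20,0,0,0,0],[1,10,24,0,0,0,0],[1,14,24,0,0,0,0],[1,18,24,0,0,0,0],[1,22,24,0,0,0,0],[1,22,22,0,0,0,0]]' && python3 -m creep '[[1,22,20,0,0,0,0],[1,22,18,0,0,0,0],[1,20,14,0,0,0,-0.5],[1,13,10,0,0,0,-0.5],[1,6,6,0,0,0,-0.3],[1,0,0,0,0,0,0],[1,0,0,0,0,0,0]]'
python3 - <<'E'
from h import *
T,S=Cam("top"),Cam("side")
T0=Cam("top",cv2.imread("pics/l3t.png")[...,::-1].copy())
A=near(T0.blobs('green'),(278,132));B=near(S.blobs('green'),(332,182));print(B[0],B[1],tri(T0,A[0],S,B[0]))
h=cv2.resize(T.im[90:290,190:490],None,fx=1.33,fy=1.33);b=cv2.resize(S.im[110:310,220:520],None,fx=1.33,fy=1.33);cv2.imwrite("pics/l4.png",cv2.cvtColor(np.hstack([h,b]),cv2.COLOR_RGB2BGR))
E
```

```text
clock: 15.25
ee_pos: [0.566, 0.1459, 0.1606]
orientation: [0.645, 0.764, -0.0, -0.0]
ft_force: [0.8, 0.4, 0.1]
finger_gap: 1.0
finger_force: 0.0
clock: 15.83
ee_pos: [0.6478, 0.2121, 0.1603]
orientation: [0.653, 0.757, -0.0, -0.0]
ft_force: [-0.2, -0.1, 0.3]
finger_gap: 0.999
finger_force: 0.0
[332.03225806 179.41348974] 341 (array([0.65153246, 0.21150807, 0.07427481]), np.float64(0.0047979223620598825))
```

View pics/l4.png

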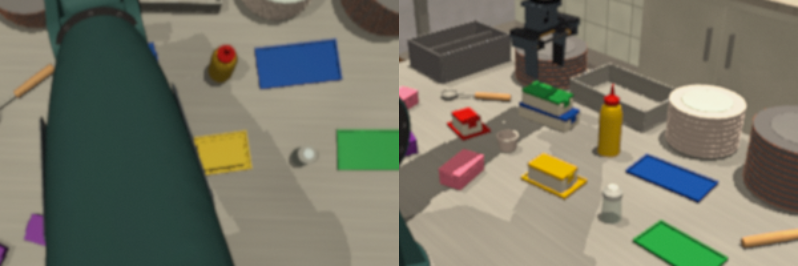

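Yellow sits in its tray, crop (552,173), and bottle and shaker are untouched. The green lid's height checks out, so I'm grasping green.

```bash
python3 -m creep '[[1,1,0,-10,0,0,0],[1,0,0,-18,0,0,0],[1,0,0,-20,0,0,0],[1,0,0,-18,0,0,0],[1,0,0,-12,0,0,0],[1,0,0,-7,0,0,0],[1,0,0,-3,0,0,0],[1,0,0,0,0,0,0],[0.6,0,0,0,0,0,0],[0.6,0,0,0,0,0,0],[0.6,0,0,0,0,0,0],[0.6,0,0,0,0,0,0],[0.6,0,0,0,0,0,0],[0.6,0,0,0,0,0,0],[0.6,0,0,0,0,0,0],[0.6,0,0,0,0,0,0],[0.6,0,0,3,0,0,0],[0.6,0,0,6,0,0,0],[0.6,0,0,10,0,0,0],[0.6,0,0,15,0,0,0]]' 38
```

```text
clock: 17.6
ee_pos: [0.6486, 0.2121, 0.1067]
orientation: [0.653, 0.757, -0.001, -0.001]
ft_force: [-0.3, -1.1, -2.6]
finger_gap: 0.655
finger_force: 38.0
```

```bash
python3 - <<'E'
from h import *
T=Cam("top",cv2.imread("pics/top0.png")[...,::-1].copy());S=Cam("side",cv2.imread("pics/side0.png")[...,::-1].copy())
for c,a,b in(('green',(470,203),(431,298)),('blue',(414,138),(425,243))):
    A=near(T.blobs(c,70,25),a);B=near(S.blobs(c,70,25),b)
    print(c,rect(T,A[2],.009),rect(S,B[2],.009),tri(T,A[0],S,B[0]))
E
python3 -m creep '[[0.6,-4,-2,15,0,0,0],[0.6,-10,-4,20,0,0,0],[0.6,-17,-6,20,0,0,0],[0.6,-20,-8,10,0,0,0],[0.6,-20,-10,0,0,0,0],[0.6,-20,-14,0,0,0,0],[0.6,-20,-18,0,0,0,0],[0.6,-18,-22,0,0,0,0],[0.6,-14,-25,0,0,0,0],[0.6,-10,-28,0,0,0,-0.5],[0.6,-6,-28,0,0,0,-0.5],[0.6,-3,-28,0,0,0,-0.5],[0.6,-1,-28,0,0,0,-0.5],[0.6,0,-28,0,0,0,-0.5],[0.6,0,-28,0,0,0,-0.5],[0.6,0,-28,0,0,0,-0.5],[0.6,0,-28,0,0,0,-0.5],[0.6,0,-28,0,0,0,-0.5],[0.6,0,-28,0,0,0,-0.5],[0.6,0,-28,0,0,0,-0.5]]' && python3 -m creep '[[0.6,0,-28,0,0,0,-0.5],[0.6,0,-28,0,0,0,-0.5],[0.6,0,-26,0,0,0,-0.5],[0.6,0,-20,0,0,0,-0.5],[0.6,0,-14,0,0,0,0],[0.6,0,-8,0,0,0,0],[0.6,0,-3,0,0,0,0],[0.6,0,0,0,0,0,0],[0.6,0,0,0,0,0,0]]'
```

```text
green (array([ 486.00320435, -322.35186768]), np.float32(150.69618), np.float32(83.94091), np.float32(91.41154)) (array([ 484.09686279, -325.45391846]), np.float32(151.48618), np.float32(91.67244), np.float32(91.009705)) (array([ 0.48739224, -0.32564842,  0.0029535 ]), np.float64(0.002912782392297363))
blue (array([ 665.24560547, -166.45501709]), np.float32(175.02513), np.float32(89.31961), np.float32(98.08083)) (array([ 661.94061279, -170.209198  ]), np.float32(176.28796), np.float32(93.55853), np.float32(97.81287)) (array([ 0.66801697, -0.16911689,  0.00211022]), np.float64(0.0031284826826261094))
clock: 19.27
ee_pos: [0.4865, -0.2061, 0.1733]
orientation: [0.689, 0.725, 0.0, 0.001]
ft_force: [0.7, 1.2, -3.3]
finger_gap: 0.651
finger_force: 38.0
clock: 20.02
ee_pos: [0.4865, -0.3308, 0.172]
orientation: [0.701, 0.713, 0.0, -0.0]
ft_force: [-0.6, -0.6, -1.7]
finger_gap: 0.659
finger_force: 38.0
```

```bash
python3 -m creep '[[0.6,-1,3,-8,0,0,0],[0.6,0,4,-16,0,0,0],[0.6,0,0,-20,0,0,0],[0.6,0,0,-20,0,0,0],[0.6,0,0,-20,0,0,0],[0.6,0,0,-16,0,0,0],[0.6,0,0,-10,0,0,0],[0.6,0,0,-5,0,0,0],[0.6,0,0,0,0,0,0],[0.6,0,0,0,0,0,0]]'
python3 - <<'E'
from h import *
T,S=Cam("top"),Cam("side")
cv2.imwrite("pics/l5t.png",cv2.cvtColor(T.im,cv2.COLOR_RGB2BGR))
A=near(T.blobs('blue',70,40),(280,134));B=near(S.blobs('blue',70,40),(334,190));print(A[0],A[1],B[0],B[1]);print(rect(T,A[2],.04),tri(T,A[0],S,B[0]))
h=cv2.resize(T.im[90:290,190:490],None,fx=1.33,fy=1.33);b=cv2.resize(S.im[150:350,290:590],None,fx=1.33,fy=1.33);cv2.imwrite("pics/l5.png",cv2.cvtColor(np.hstack([h,b]),cv2.COLOR_RGB2BGR))
E
```

```text
clock: 20.85
ee_pos: [0.4858, -0.3245, 0.0573]
orientation: [0.701, 0.713, 0.0, 0.0]
ft_force: [-0.3, -0.5, -2.8]
finger_gap: 0.655
finger_force: 38.0
[280.60515713 137.2256245 ] 1241 [333.4368071  190.95343681] 451
(array([649.7442627 , 207.49349976]), np.float32(153.21838), np.float32(64.2356), np.float32(101.04386)) (array([0.65379006, 0.20685263, 0.03176605]), np.float64(0.00506238813820028))
```

View pics/l5.png

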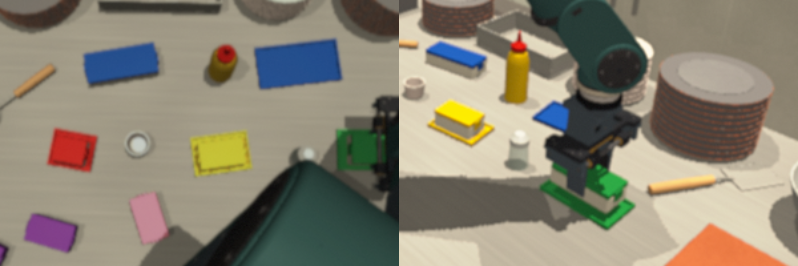

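Green is level above its tray, and the blue tub alone remains at the stack, crop (121,63). I'm setting green down.

```bash
python3 -m creep '[[0.6,0,0,-6,0,0,0],[0.6,0,0,-6,0,0,0],[0.6,0,0,-4,0,0,0],[0.6,0,0,-2,0,0,0],[0.6,0,0,-1,0,0,0],[0.6,0,0,-1,0,0,0],[0.6,0,0,-1,0,0,0],[0.6,0,0,0,0,0,0],[0.6,0,0,0,0,0,0]]'
```

```text
clock: 21.7
ee_pos: [0.4852, -0.3244, 0.0374]
orientation: [0.702, 0.713, -0.0, -0.001]
ft_force: [-12.9, 7.5, 34.8]
finger_gap: 0.654
finger_force: 38.0
```

```bash
python3 -m creep '[[0.6,0,0,0.7,0,0,0],[0.6,0,0,0.3,0,0,0],[0.6,0,0,0,0,0,0]]'; python3 -c "
from plant import bot;o=bot.get_obs();print(o['moment'],o['orientation'])"
```

```text
clock: 21.95
ee_pos: [0.4852, -0.3244, 0.0374]
orientation: [0.702, 0.713, -0.0, -0.001]
ft_force: [-5.6, 3.7, 13.0]
finger_gap: 0.66
finger_force: 38.0
[ 0.54239523  1.52056734 -0.08468699] [ 7.01563206e-01  7.12606922e-01 -1.47453180e-04 -6.48864896e-04]
```

Force is relieved and the tub is on the tray floor. I'm releasing it and rising.

```bash
python3 -m creep '[[0.75,0,0,0,0,0,0],[0.75,0,0,0,0,0,0],[0.75,0,0,0,0,0,0],[1,0,0,0,0,0,0],[1,0,0,0,0,0,0],[1,0,0,0,0,0,0],[1,0,0,5,0,0,0],[1,0,0,15,0,0,0],[1,0,0,20,0,0,0],[1,0,0,25,0,0,0],[1,0,0,25,0,0,0],[1,0,0,10,0,0,0],[1,0,15,0,0,0,0.5],[1,0,25,0,0,0,0.5],[1,0,32,0,0,0,0.5],[1,0,32,0,0,0,0.5],[1,0,32,0,0,0,0.5],[1,0,32,0,0,0,0.5],[1,0,32,0,0,0,0.5],[1,0,32,0,0,0,0.5]]' && python3 -m creep '[[1,0,32,0,0,0,0.5],[1,0,32,0,0,0,0.5],[1,3,32,0,0,0,0.5],[1,6,32,0,0,0,0.5],[1,10,32,0,0,0,0.5],[1,14,28,0,0,0,0.5],[1,18,25,0,0,0,0.5],[1,22,22,0,0,0,0.5],[1,22,20,0,0,0,0.5],[1,22,16,0,0,0,0.5],[1,20,12,0,0,0,0.5],[1,16,8,0,0,0,0.5],[1,8,4,0,0,0,0],[1,4,0,0,0,0,0],[1,0,0,0,0,0,0],[1,0,0,0,0,0,0]]'
python3 - <<'E'
from h import *
T,S=Cam("top"),Cam("side")
A=near(T.blobs('green',70,25),(470,203));print(rect(T,A[2],.009),A[1])
h=cv2.resize(T.im[90:290,290:590],None,fx=1.33,fy=1.33);b=cv2.resize(S.im[150:350,290:590],None,fx=1.33,fy=1.33);cv2.imwrite("pics/l6.png",cv2.cvtColor(np.hstack([h,b]),cv2.COLOR_RGB2BGR))
E
```

```text
clock: 23.62
ee_pos: [0.4843, -0.0904, 0.1359]
orientation: [0.676, 0.737, -0.0, -0.001]
ft_force: [0.4, -0.3, 0.1]
finger_gap: 1.0
finger_force: 0.0
clock: 24.95
ee_pos: [0.6495, 0.2019, 0.1363]
orientation: [0.637, 0.771, -0.001, -0.0]
ft_force: [-1.0, -0.1, 0.5]
finger_gap: 1.001
finger_force: 0.0
(array([ 486.05081177, -324.28353882]), np.float32(153.36702), np.float32(83.94085), np.float32(91.41154)) 1676
```

View pics/l6.png

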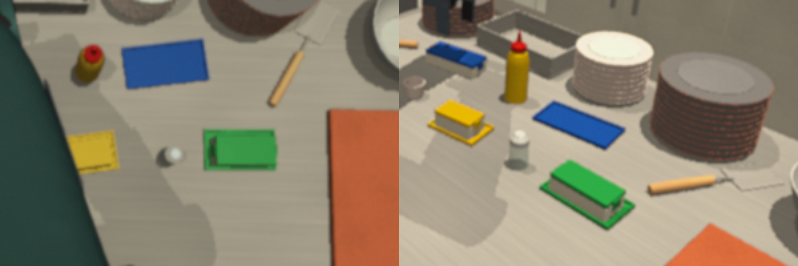

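```bash
python3 - <<'E'
from h import *
T=Cam("top");S=Cam("side")
u=lambda x,y:[290+x/1.33,90+y/1.33]
print(T.plane([u(215,150),u(276,150),u(246,133),u(246,168)],.044).round(3))
s=lambda x,y:[290+x/1.33,150+y/1.33]
# top-lid corners in side crop
print(S.plane([s(577,162),s(551-0,181),s(627,190),s(606,206)] and [s(577-399,162),s(551-399,181),s(627-399,190),s(605-399,207)],.044).round(3))
E
python3 -m creep '[[1,1,2,-10,0,0,0],[1,0,3,-20,0,0,0],[1,0,0,-25,0,0,0],[1,0,0,-20,0,0,0],[1,0,0,-14,0,0,0],[1,0,0,-10,0,0,0],[1,0,0,-5,0,0,0],[1,0,0,0,0,0,0],[0.65,0,0,0,0,0,0],[0.65,0,0,0,0,0,0],[0.65,0,0,0,0,0,0],[0.65,0,0,0,0,0,0],[0.65,0,0,0,0,0,0],[0.65,0,0,0,0,0,0],[0.65,0,0,0,0,0,0],[0.65,0,0,3,0,0,0],[0.65,0,0,6,0,0,0],[0.65,0,0,10,0,0,0],[0.65,0,0,15,0,0,0],[0.65,0,0,20,0,0,0]]' 45
```

```text
[[ 0.479 -0.262  0.044]
 [ 0.482 -0.385  0.044]
 [ 0.515 -0.325  0.044]
 [ 0.444 -0.324  0.044]]
[[ 0.512 -0.281  0.044]
 [ 0.433 -0.284  0.044]
 [ 0.513 -0.387  0.044]
 [ 0.448 -0.388  0.044]]
clock: 26.82
ee_pos: [0.6507, 0.2072, 0.0873]
orientation: [0.637, 0.771, -0.001, -0.001]
ft_force: [0.4, 0.5, -4.7]
finger_gap: 0.7
finger_force: 45.0
```

Green is inside its tray, at about (480,-324) against the tray centre (486,-324). Blue is gripped at 63.7 mm, so I'm carrying it around the bottle on the robot's side.

```bash
python3 -m creep '[[0.65,-4,0,20,0,0,0],[0.65,-10,0,20,0,0,0],[0.65,-16,0,20,0,0,0],[0.65,-20,-2,20,0,0,0],[0.65,-20,-4,10,0,0,0],[0.65,-20,-8,0,0,0,0],[0.65,-20,-12,0,0,0,0],[0.65,-18,-16,0,0,0,0],[0.65,-12,-20,0,0,0,-0.3],[0.65,-7,-24,0,0,0,-0.3],[0.65,-3,-26,0,0,0,-0.3],[0.65,0,-28,0,0,0,-0.3],[0.65,0,-28,0,0,0,-0.3],[0.65,0,-28,0,0,0,-0.3],[0.65,0,-28,0,0,0,-0.3],[0.65,0,-28,0,0,0,-0.3],[0.65,0,-28,0,0,0,-0.3],[0.65,0,-28,0,0,0,-0.2],[0.65,0,-24,0,0,0,0],[0.65,0,-20,0,0,0,0]]' && python3 -m creep '[[0.65,4,-14,0,0,0,0],[0.65,8,-6,0,0,0,0],[0.65,14,-3,0,0,0,0],[0.65,18,0,0,0,0,0],[0.65,20,0,0,0,0,0],[0.65,20,0,0,0,0,0],[0.65,20,0,0,0,0,0],[0.65,20,0,0,0,0,0],[0.65,18,0,0,0,0,0],[0.65,12,0,0,0,0,0],[0.65,7,0,0,0,0,0],[0.65,3,0,0,0,0,0],[0.65,0,0,0,0,0,0],[0.65,0,0,0,0,0,0]]'
```

```text
clock: 28.48
ee_pos: [0.5014, -0.1463, 0.1782]
orientation: [0.656, 0.754, 0.0, 0.001]
ft_force: [0.0, -0.1, -4.5]
finger_gap: 0.703
finger_force: 45.0
clock: 29.65
ee_pos: [0.665, -0.1675, 0.1769]
orientation: [0.656, 0.755, -0.0, -0.0]
ft_force: [0.1, 0.2, -4.0]
finger_gap: 0.702
finger_force: 45.0
```

```bash
python3 -m creep '[[0.65,0,0,-8,0,0,0],[0.65,0,0,-16,0,0,0],[0.65,0,0,-20,0,0,0],[0.65,0,0,-20,0,0,0],[0.65,0,0,-20,0,0,0],[0.65,0,0,-18,0,0,0],[0.65,0,0,-12,0,0,0],[0.65,0,0,-8,0,0,0],[0.65,0,0,-6,0,0,0],[0.65,0,0,-4,0,0,0],[0.65,0,0,-3,0,0,0],[0.65,0,0,-2,0,0,0],[0.65,0,0,-1,0,0,0],[0.65,0,0,-1,0,0,0],[0.65,0,0,0,0,0,0],[0.65,0,0,0,0,0,0]]'
```

```text
clock: 30.98
ee_pos: [0.6657, -0.1677, 0.0383]
orientation: [0.656, 0.755, 0.0, 0.0]
ft_force: [0.7, 0.9, -5.4]
finger_gap: 0.701
finger_force: 45.0
```

```bash
python3 -m creep '[[0.65,0,0,-0.7,0,0,0],[0.65,0,0,-0.7,0,0,0],[0.65,0,0,-0.3,0,0,0],[0.65,0,0,0,0,0,0],[0.65,0,0,0,0,0,0]]'
```

```text
clock: 31.4
ee_pos: [0.6658, -0.1677, 0.0379]
orientation: [0.656, 0.755, 0.0, 0.0]
ft_force: [-9.8, 2.2, 17.4]
finger_gap: 0.702
finger_force: 45.0
```

```bash
python3 -m creep '[[0.65,0,0,0.6,0,0,0],[0.8,0,0,0,0,0,0],[0.8,0,0,0,0,0,0],[0.8,0,0,0,0,0,0],[1,0,0,0,0,0,0],[1,0,0,0,0,0,0],[1,0,0,0,0,0,0],[1,0,0,5,0,0,0],[1,0,0,15,0,0,0],[1,0,0,25,0,0,0],[1,0,0,30,0,0,0],[1,0,0,30,0,0,0],[1,0,0,30,0,0,0],[1,0,0,30,0,0,0],[1,0,0,30,0,0,0],[1,0,-15,10,0,0,0],[1,0,-30,0,0,0,0],[1,0,-35,0,0,0,0],[1,0,-35,0,0,0,0],[1,0,-35,0,0,0,0]]' && python3 -m creep '[[1,0,-35,0,0,0,0],[1,0,-35,0,0,0,0],[1,0,-35,0,0,0,0],[1,0,-35,0,0,0,0],[1,0,-35,0,0,0,0],[1,0,-35,0,0,0,0],[1,0,-15,0,0,0,0],[1,0,0,0,0,0,0],[1,0,0,0,0,0,0]]'
python3 - <<'E'
from h import *
T,S=Cam("top"),Cam("side")
h=cv2.resize(T.im[90:240,200:510],None,fx=2.5,fy=1.9);b=cv2.resize(S.im[130:330,240:550],None,fx=2.5,fy=1.55)
h=cv2.resize(T.im[100:230,210:520],None,fx=2.2,fy=2.2);b=cv2.resize(S.im[190-50:280,240:550],None,fx=2.2,fy=2.2)[:310]
cv2.imwrite("pics/l7.png",cv2.cvtColor(np.vstack([h,b]),cv2.COLOR_RGB2BGR))
E
```

```text
clock: 33.07
ee_pos: [0.6652, -0.3195, 0.2429]
orientation: [0.656, 0.755, 0.0, 0.0]
ft_force: [0.5, -0.3, -0.5]
finger_gap: 1.0
finger_force: 0.0
clock: 33.82
ee_pos: [0.665, -0.5429, 0.2418]
orientation: [0.656, 0.754, 0.0, -0.0]
ft_force: [-0.3, 1.1, 0.5]
finger_gap: 0.998
finger_force: 0.0
```

View pics/l7.png

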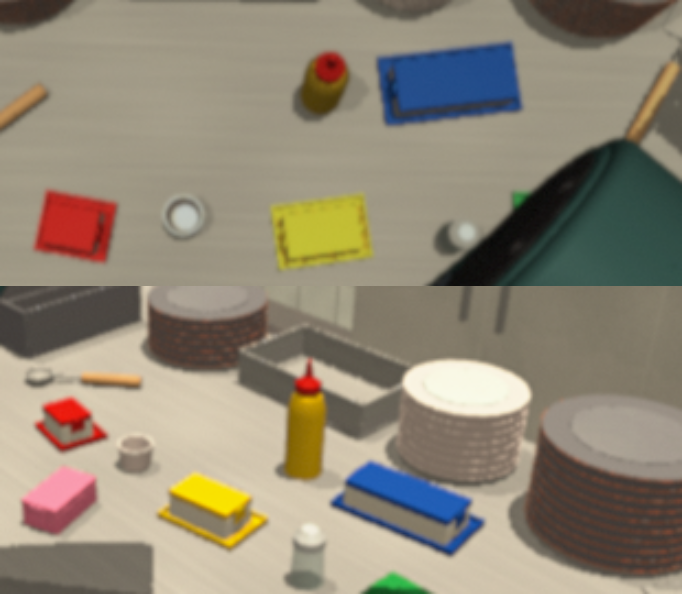

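All four tubs sit flat in their trays. The bottle at (305,430) and the shaker at (308,555) stand where they were.

```bash
python3 -c "
from plant import bot;print(bot.sign_off())"
```

```text
the job is handed in; nothing more can be done
None
```

The red, yellow, green and blue tubs were set down in that order, each flat inside its own tray, the bottle and shaker were not disturbed, and the job was handed in at about 34 s.

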